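# Dress the sweet-shop counter display

### The arm

A 6-joint arm with a two-finger parallel gripper is mounted at the origin on the work surface. World frame = base frame: x ahead of the robot, y to its left, z up, the work surface at z = 0. Lengths are in mm, angles in rad, forces in N, time in s.
With the tool pointing down it reaches from about 300 to 750 mm from the base axis. Payload 8.5 kg.
Tool frame: the origin (TCP) lies midway between the tips of the shut fingers; the grasp point (between the pads) lies bot.grip_depth behind it (bot.grip_depth is the distance from the TCP to the grasp point, in mm); z points along the fingers, y is the direction in which the jaws open and shut (so a half turn about z gives the same grasp; the last joint's range is limited). The gripper opens to 88 mm and grips with 3 to 60 N. Pads are 18 mm wide; open, the fingers measure 123 mm over their backs; the gripper's body (75 mm by 187 mm) begins 45 mm behind the grasp point.
Start: joints at [-1.419, 0.381, 1.297, -0, 1.464, -0.215], TCP at [197.24, -513.397, 238.748] pointing down, gripper open.
Joint ranges: [-3.11, 3.11], [-0.89, 2.33], [0.22, 2.48], [-1.42, 4.56], [0.17, 2.85], [-2.88, 2.88]. Speed limits (rad/s): [2.39, 2.39, 3.14, 3.14, 3.14, 3.14].

### API

Orientations are given as a 3x3 rotation matrix whose columns are the frame's x, y, z axes.
In Python, from plant import telemetry, imaging, order, bot gives the robot as it stands.
- The arm moves only by the tool jog_arm, never from a script. Its argument "motion" is a list of rows, each an object with "translation": the shift along the tool's x, y, z in units of 50 mm (1.0 is 50 mm), a list of three; "roll": the turn about the tool's z in units of 8 degrees (1.0 is 8 degrees); "jaw": the opening, from 0 (shut) to 1 (fully open). In form: [{"translation": [x, y, z], "roll": roll, "jaw": jaw}, ...]. A call has exactly 10 rows; each row is the pose to reach, as a shift and turn from the pose commanded when the call began, along the tool's axes at that moment; what a row does not reach only later rows make up. A row lasts 1/8 s, in which the tool goes at most 62.5 mm and 10.7 degrees, less where a joint would pass 70% of its speed; a pose out of reach is approached as far as the arm can. A call with a gripper value outside its range is refused whole. The fingers move at their own pace and stop on an object; the grip force is fixed at half the most. Time passes only in rows, so rows that repeat a pose let the fingers close, or fill a call up. It gives the time, the measured TCP pose, the force and the opening at its end, in the units of the state.
- telemetry.observe(): the state, without advancing time (a new reading comes with each control period).
- imaging.camera(name): name is "scene" or "top" or "wrist"; returns (picture, depth): 400x640x3 uint8, red, green, blue; 400x640 float32, mm along the optical axis (not along the pixel's ray), 0 where there is no reading.
- imaging.camera_info(name): a dict with "fovy" (degrees; the focal length in pixels is half the picture's height over the tangent of half this angle, whatever the lens; pixels are square), "cx", "cy" (the principal point, pixels), "view" (4x4, takes a point from world to camera coordinates). Camera axes: x right, y down, z forward; pixel columns grow to the right and rows downward; lengths in mm; the calibration is good to about 2 mm. A picture is of the moment at which its call begins: read the wrist's pose just before it. camera_info takes no time and is no camera call; for the wrist camera it gives the pose at the moment of the call.
- order.sign_off(): hands the job in, once; it reports no verdict.
The state is a dict: "clock": time; "joint_pos": joint angles; "qd": joint speeds; "tau": joint torques, N m; "ee_pos": TCP position; "tcp_rot": TCP orientation; "contact_force": force on the tool from outside, world axes, zero at the start; "ft_torque": the same for the moment, N m; "grip_width": finger opening in mm.
Only numpy, scipy, OpenCV 4.12 (cv2) and the standard library are available. Lean on these libraries where they do the work, as an engineer would, in place of code of your own. Each camera call takes 0.05 s, during which the arm holds its last target.

### The job

Set up the counter display on the white board, whose front edge carries the low wire rail: put the large round tin in the middle of the wooden plinth and the small round tin centred on top of the large one; stand the tall carton on the board squarely behind the price card, a finger's width or so from it, with one of its broad faces towards the card; and stand the sweet jar on the board midway between the plinth and the price card, in line with them. All four must stand upright with nothing held, and the tape roll and the marker must be left where they lie.

Things in the scene. Friction and masses are not known exactly. Their poses are not given: they have to be found in the camera images.
- board: Fixed white board, 220 (x) by 340 (y) mm, 12 mm thick. Origin: centre of its underside. x runs from front edge to back edge (away from the robot, turned up to 0.22 rad), y left. Low wire rail along the front edge at x = -104 mm, top 22 mm above the board. Plinth and card are fixed on the line x = 0, 210 to 240 mm apart, one left, one right (varies).
- plinth: Fixed square wooden plinth on the board, 90 x 90 mm, 20 mm high. Origin: centre of its underside (on the board's top); axes parallel to the board's.
- price_card: Fixed price-card holder on the board: black base 30 mm (x) by 70 mm (y), 8 mm high, with a blank white card (thin green strip on its front, -x) standing upright in it, 3 mm thick (x), 64 mm wide (y), its top 58 mm above the origin. Origin: centre of the base's underside (on the board's top); axes parallel to the board's, so behind the card is its +x side.
- large_tin: Loose flat round metal tin, lid closed, diameter 64 mm (65 mm at the lid's rim), height 32 mm, about 0.16 kg, standing on the counter. Origin: centre of its underside, z up.
- small_tin: Loose small round metal tin, lid closed, diameter 44 mm (45 mm at the lid's rim), height 30 mm, about 0.08 kg, standing on the counter. Origin: centre of its underside, z up.
- jar: Loose closed glass jar of round sweets with a black screw lid, body diameter 52 mm up to 64 mm height, lid diameter 49 mm above that, total height 80 mm, about 0.18 kg, standing upright. Origin: centre of its underside, z up.
- carton: Loose tall closed cardboard carton with a paper band, 36 mm (x) by 60 mm (y), 90 mm high, about 0.14 kg, standing upright. Its broad faces (60 x 90 mm) look along its +x and -x. Origin: centre of its underside, z up.
- tape_roll: Bystander: loose yellow roll of adhesive tape lying flat, outer diameter 60 mm, hole 38 mm, 22 mm high. Origin: centre of its underside. It lies among the goods and is to be left alone.
- marker: Bystander: loose white marker pen with a black cap, lying flat, 130 mm long (x), 14 mm thick. Origin: middle of its length, on its underside. To be left alone.
Mind the look-alikes: they are no part of the job. What is shaped like the small_tin but orange is not meant.

How it is judged (in metres and radians):
At the end, for the whole second after the job is handed in: Tin on plinth within 12 mm of centre; small tin on it within 10 mm; carton on board 30 to 80 mm behind card, 15 mm sideways, square within 0.25 rad; jar on board within 15 mm of the plinth-card line, 92 to 150 mm from the centre of each; all upright within 0.1 rad, at rest (horizontal distance between large_tin and plinth below 0.012 m and z of large_tin in the frame of plinth between 0.015 and 0.026 m and horizontal distance between small_tin and large_tin below 0.01 m and z of small_tin in the frame of large_tin between 0.027 and 0.038 m and x of carton in the frame of price_card between 0.03 and 0.08 m and y of carton in the frame of price_card between -0.015 and 0.015 m and z of carton in the frame of board between 0.007 and 0.018 m and angle between the x axis of carton and the x axis of price_card, either way round below 0.25 rad and x of jar in the frame of board between -0.015 and 0.015 m and horizontal distance between jar and plinth between 0.092 and 0.15 m and horizontal distance between jar and price_card between 0.092 and 0.15 m and z of jar in the frame of board between 0.007 and 0.018 m and angle between each of large_tin, small_tin, carton, jar's own z axis and vertical below 0.1 rad and linear speed of each of large_tin, small_tin, carton, jar below 0.02 m/s and angular speed of each of large_tin, small_tin, carton, jar below 0.2 rad/s); the robot touches nothing.
It fails at once if the tape roll is moved more than 25 mm (distance of tape_roll from where it was at the start of the episode above 0.025 m).
It fails at once if the marker is moved more than 25 mm (distance of marker from where it was at the start of the episode above 0.025 m).
It also fails if it takes over 109 s, if anything falls off the work surface, if the arm or the gripper's body presses on something with over 40 N, if the wrist force passes 120 N, or if a joint passes its speed limit or range.

## Working session

There is one attempt and no reset: what is moved stays moved. The work goes in short steps, Python scripts to look and compute and a tool call to move; the robot and the scene stay as the last step left them, time stands still between calls to the robot, and variables do not carry over. Pictures are saved under pics/ and viewed, and the job is handed in when it is done.

Besides the shell and the picture viewer there is one more tool, called after "Request:" by a JSON object that holds its "name" and its "arguments". jog_arm: Moves the arm, as the interface text tells. Its arguments: {"type":"object","properties":{"motion":{"type":"array","items":{"type":"object","properties":{"translation":{"type":"array","items":{"type":"number"}},"roll":{"type":"number"},"jaw":{"type":"number"}}}}},"required":["motion"]}

```bash
ls; mkdir -p pics
python3 - <<'E'
from plant import telemetry, imaging, order, bot
import cv2,numpy as np
print(telemetry.observe()); print(bot.grip_depth)
for n in ("scene","top","wrist"):
    p,d=imaging.camera(n); cv2.imwrite(f"pics/{n}0.png",p[...,::-1]); np.savez(f"{n}0.npz",p=p,d=d,**{k:v for k,v in imaging.camera_info(n).items()})
    print(n,imaging.camera_info(n),(d>0).mean())
E
```

```text
pics
{'clock': 0.0, 'joint_pos': array([-1.41927388e+00,  3.81200543e-01,  1.29821693e+00, -1.98493872e-05,
        1.46360064e+00, -2.15298922e-01]), 'qd': array([ 0.0004625 ,  0.00113814,  0.0001007 , -0.00062923, -0.00175705,
        0.00108054]), 'tau': array([ 6.19170423e-04, -4.37925625e+01, -2.24552125e+01,  7.13324198e-02,
        3.52416141e-02, -1.19597426e-04]), 'ee_pos': array([ 197.20996549, -513.14199909,  238.15011023]), 'tcp_rot': array([[ 9.33471342e-01,  3.58651917e-01, -2.34673796e-04],
       [ 3.58651881e-01, -9.33470327e-01,  1.40615407e-03],
       [ 2.85258828e-04, -1.39677072e-03, -9.99998984e-01]]), 'contact_force': array([1.28927788, 0.24913965, 0.11961054]), 'ft_torque': array([ 0.02321201, -0.02152654,  0.02802389]), 'grip_width': 88.33683331618985}
18.700000000000003
scene {'fovy': 44.34193358893883, 'cx': 323.78474612756014, 'cy': 195.1447379129927, 'view': array([[ 5.89458103e-01,  8.07662546e-01,  1.48444224e-02,
        -2.74937784e+02],
       [ 6.85409987e-01, -4.90340361e-01, -5.38311695e-01,
        -3.54203840e+02],
       [-4.27495374e-01,  3.2
[... 343 characters left out ...]
14947e-01,  3.41106791e-04, -1.13701068e-01,
         5.18791173e+02],
       [ 1.13696944e-01, -6.04914414e-03, -9.93497062e-01,
         8.16991180e+02],
       [ 0.00000000e+00,  0.00000000e+00,  0.00000000e+00,
         1.00000000e+00]])} 0.9958359375
wrist {'fovy': 70.25004981764764, 'cx': 317.0955621659292, 'cy': 195.16387512668172, 'view': array([[ 3.57972751e-01, -9.33730961e-01, -1.41501553e-03,
        -5.48447086e+02],
       [-9.00347637e-01, -3.45575100e-01,  2.64484370e-01,
        -3.53168407e+01],
       [-2.47446239e-01, -9.34041917e-02, -9.64388934e-01,
         3.90009564e+02],
       [ 0.00000000e+00,  0.00000000e+00,  0.00000000e+00,
         1.00000000e+00]])} 0.9669375
```

View pics/scene0.png

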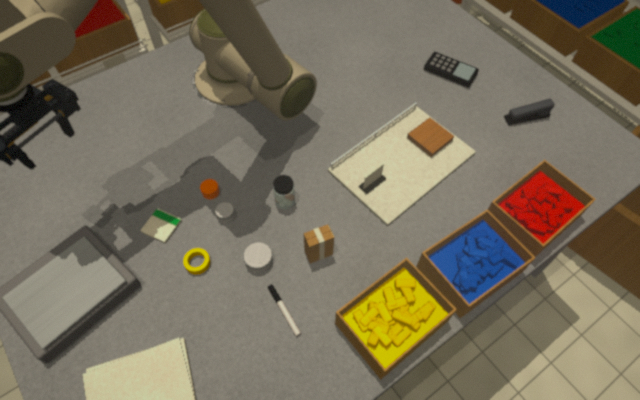

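View pics/top0.png

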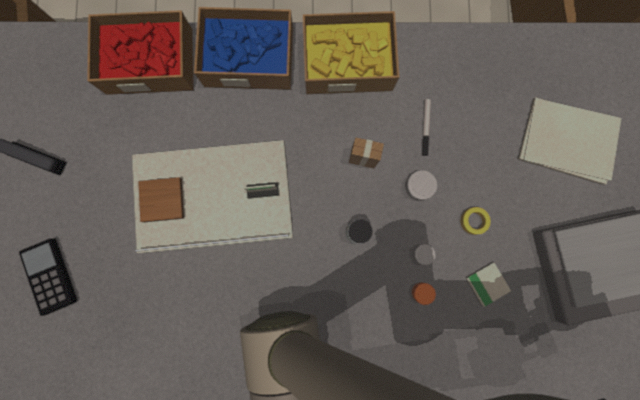

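View pics/wrist0.png

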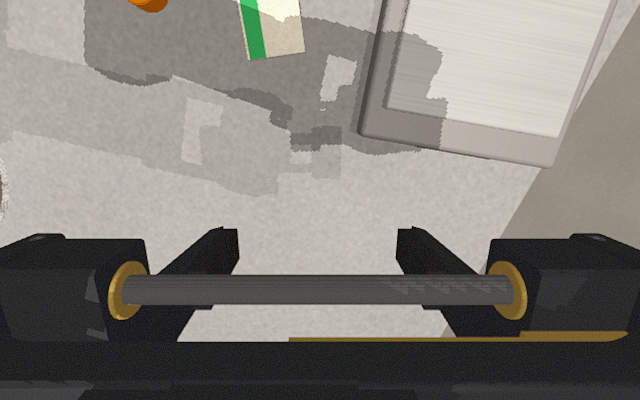

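Top view: small-tin candidates are the grey tin at (425,255) and the orange one at (425,294), which is the look-alike. The large tin is at (422,185), the jar at (360,231), the carton at (367,152), the plinth at (160,199) and the card at (262,190). The other round thing is the yellow tape at (476,221). I choose the grey tin and check it in a crop.

```bash
cat > h.py <<'E'
import numpy as np,cv2
from plant import telemetry, imaging, order, bot
def load(f): 
    z=np.load(f); return z
def K(z): f=200/np.tan(np.radians(float(z['fovy']))/2); return f,float(z['cx']),float(z['cy'])
def cloud(z):
    f,cx,cy=K(z); d=z['d'].astype(float); v,u=np.mgrid[:400,:640]
    P=np.stack([(u-cx)/f*d,(v-cy)/f*d,d],-1); V=z['view']; 
    return (P-V[:3,3])@V[:3,:3]
def ray(z,uv,h):
    f,cx,cy=K(z); uv=np.atleast_2d(uv).astype(float); V=z['view']
    r=np.c_[(uv[:,0]-cx)/f,(uv[:,1]-cy)/f,np.ones(len(uv))]@V[:3,:3]; o=-V[:3,:3].T@V[:3,3]
    return o+r*((h-o[2])/r[:,2])[:,None]
def proj(z,X):
    f,cx,cy=K(z); V=z['view']; c=np.atleast_2d(X)@V[:3,:3].T+V[:3,3]; return np.c_[c[:,0]/c[:,2]*f+cx,c[:,1]/c[:,2]*f+cy]
def snap(n,f):
    inf=imaging.camera_info(n); p,d=imaging.camera(n); np.savez(f+'.npz',p=p,d=d,**inf); cv2.imwrite(f"pics/{f}.png",p[...,::-1]); return np.load(f+'.npz')
E
python3 - <<'E'
from h import *
z=load('top0.npz'); P=cloud(z); p=z['p']
t=p[130:310,340:510]; b=p[130:260,120:300]
cv2.imwrite('pics/c1.png',cv2.resize(t,None,fx=3.2,fy=3.2,interpolation=cv2.INTER_CUBIC)[...,::-1])
cv2.imwrite('pics/c2.png',cv2.resize(b,None,fx=4,fy=4,interpolation=cv2.INTER_CUBIC)[...,::-1])
for n,(u,v) in dict(sm=(425,255),orng=(425,294),lg=(422,185),jar=(360,231),ct=(367,152),pl=(160,199),card=(262,190),bd=(210,220),table=(320,280),tape=(476,209),mk=(427,120)).items(): print(n,P[v,u].round(1),p[v,u])
s=load('scene0.npz');S=cloud(s)
for n,(u,v) in dict(sm=(225,209),lg=(258,252),jar=(284,184),pl=(430,134)).items(): print('scene',n,S[v,u].round(1))
E
```

```text
sm [ 402.2 -258.1   29.7] [100  95  91]
orng [ 320.7 -255.8   28.6] [123  68  44]
lg [ 552.2 -255.    34.6] [147 141 135]
jar [ 451.4 -114.5   81.4] [47 44 43]
ct [ 612.  -130.    88.5] [156 154 136]
pl [522.3 309.7  31.7] [121  84  58]
card [543.   92.   23.1] [76 73 66]
bd [478.2 206.2  12.5] [157 156 140]
table [347.8 -34.5   1.9] [79 76 75]
tape [ 501.1 -373.9   23.9] [152 144  62]
mk [ 703.7 -276.4   14.3] [156 151 142]
scene sm [ 406.8 -253.6   28.6]
scene lg [ 552.6 -250.4   31.4]
scene jar [ 459.1 -113.6   79.4]
scene pl [523.6 312.4  30.4]
```

View pics/c1.png

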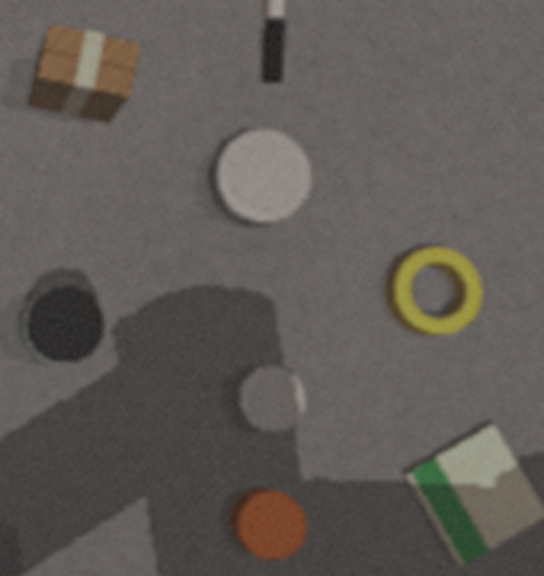

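View pics/c2.png

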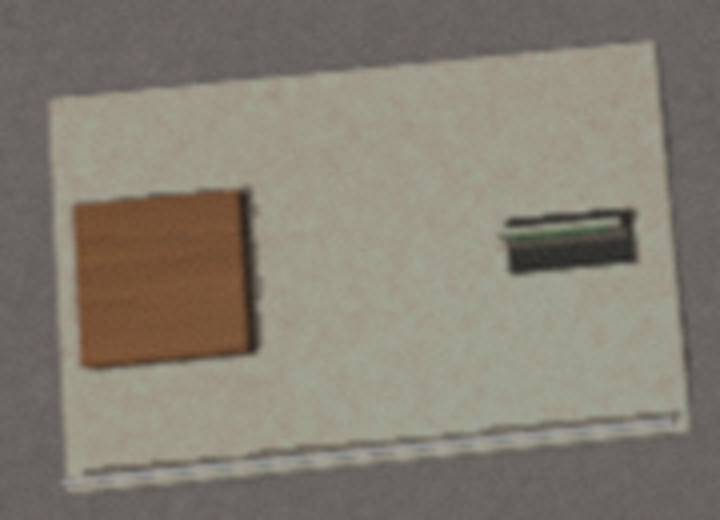

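The crop shows the small grey tin at crop (270,398), distinct from the orange one at (270,523). Next I measure everything.

```bash
cat > m.py <<'E'
from h import *
def comp(m,uv):
    m=cv2.morphologyEx(m.astype(np.uint8),cv2.MORPH_OPEN,np.ones((2,2),np.uint8))
    n,l,s,c=cv2.connectedComponentsWithStats(m)
    k=l[int(uv[1]),int(uv[0])]
    return (l==k) if k else None
def measure(z,seeds):
    P=cloud(z); out={}
    for n,(uv,h,tol) in seeds.items():
        m=comp(abs(P[...,2]-h)<tol,uv)
        if m is None: print(n,'miss'); continue
        c=max(cv2.findContours(m.astype(np.uint8),cv2.RETR_EXTERNAL,cv2.CHAIN_APPROX_NONE)[0],key=cv2.contourArea)[:,0]
        W=ray(z,c,h)[:,:2].astype(np.float32)
        ci=cv2.minEnclosingCircle(W); r=cv2.minAreaRect(W)
        hull=cv2.convexHull(W); M=cv2.moments(hull); cen=(M['m10']/M['m00'],M['m01']/M['m00'])
        print(n,m.sum(),'cen',np.round(cen,1),'circ',np.round(ci[0],1),round(ci[1],1),'rect',np.round(r[0],1),np.round(r[1],1),round(r[2],1))
E
python3 - <<'E'
from m import *
z=load('top0.npz')
measure(z,dict(sm=((425,255),30,8),lg=((422,185),32,8),jar=((360,231),80,10),ct=((367,148),90,10),pl=((160,199),32,7),bd=((210,220),12,6),tape=((476,209),22,7)))
s=load('scene0.npz')
measure(s,dict(sm=((225,209),30,8),lg=((258,252),32,8),jar=((284,184),80,10),ct=((319,235),90,10),pl=((430,134),32,7),bd=((400,170),12,6)))
# colour based
hsv=cv2.cvtColor(z['p'],cv2.COLOR_RGB2HSV)
def col(z,m,uv,h,n):
    m=comp(m,uv); c=max(cv2.findContours(m.astype(np.uint8),0,1)[0],key=cv2.contourArea)[:,0]
    W=ray(z,c,h)[:,:2].astype(np.float32); r=cv2.minAreaRect(W); print(n,m.sum(),np.round(r[0],1),np.round(r[1],1),round(r[2],1))
S,V=hsv[...,1].astype(int),hsv[...,2].astype(int)
col(z,(S>90)&(V>60),(160,199),32,'pl'); 
g=V.copy(); 
bm=(V>115); bm[:,:]=bm; col(z,bm,(210,220),12,'bd')
col(z,(V<95),(262,194),12+8,'cardbase')
E
```

```text
sm 363 cen [ 402.4 -259.3] circ [ 402.6 -259.4] 22.9 rect [ 402.3 -259.1] [44.9 42.2] 89.9
lg 707 cen [ 551.6 -258. ] circ [ 551.1 -257.9] 33.4 rect [ 551.9 -258.3] [63.9 65. ] 25.1
jar 460 cen [ 450.  -117.4] circ [ 450.1 -117.3] 24.5 rect [ 450.5 -117.7] [46.4 46.3] 89.4
ct 545 cen [ 616.4 -133.2] circ [ 616.8 -133. ] 33.8 rect [ 616.4 -133.1] [60.2 39.3] 77.8
pl 1778 cen [520.4 307. ] circ [520.5 307.2] 62.7 rect [520.2 306.8] [90.5 91.6] 5.6
bd 12451 cen [532.2 201.1] circ [531.2 202.1] 200.3 rect [530.9 202.4] [219.6 339.8] 5.6
tape 390 cen [ 474.9 -376.4] circ [ 474.8 -376.3] 30.5 rect [ 475.2 -376.7] [59.4 56.5] 90.0
sm 247 cen [ 413.5 -257.3] circ [ 413.5 -257.3] 23.3 rect [ 413.4 -257.6] [43.9 42.1] 54.4
lg 598 cen [ 562.5 -256.5] circ [ 563.2 -255.5] 34.1 rect [ 562.9 -256.8] [63.8 65.5] 57.1
jar 302 cen [ 461.2 -116.1] circ [ 461.3 -116.6] 26.9 rect [ 460.8 -116.2] [45.3 51.7] 55.8
ct 437 cen [ 627.6 -132.4] circ [ 628.4 -132.6] 34.8 rect [ 627.4 -132.3] [60.9 40.6] 77.5
pl 905 cen [532.3 308.1] circ [531.8 309.2] 60.9 rect [532.6 307.9] [91.6 93.7] 5.7
bd 7160 cen [543.1 203.2] circ [543.1 203.5] 199.4 rect [542.8 203.2] [220.1 342.5] 5.6
pl 1711 [520. 307.] [88.6 90.5] 5.5
bd 14070 [530.  203.8] [221.4 340.8] 5.6
cardbase 296 [539.8  88.7] [26.9 70.5] 7.2
```

Top and scene views disagree by about 11 mm in x, well beyond the stated calibration, so the wrist camera has to arbitrate. I hover near the large tin and look.

```bash
cat >> h.py <<'E'
def plan(x,y,z,yaw=None):
    s=telemetry.observe(); R=s['tcp_rot']; e=s['ee_pos']; t=R.T@(np.array([x,y,z])-e)/50
    cy=np.degrees(np.arctan2(R[1,0],R[0,0]))
    print('tcp',e.round(1),'yaw',cy.round(2),'grip',s['grip_width'].round(1),'F',s['contact_force'].round(1),'t',round(s['clock'],2),'-> trans',t.round(3),'roll',None if yaw is None else round(-(yaw-cy)/8,3))
E
python3 - <<'E'
from h import *
z=load('wrist0.npz'); print('tcp px',proj(z,telemetry.observe()['ee_pos']), 'cam', (-z['view'][:3,:3].T@z['view'][:3,3]).round(1))
P=cloud(z); print(P[120,200].round(1),P[200,300].round(1))
c=np.array([552,-258]); plan(c[0]-60,c[1]+0,190,5.6)
E
```

```text
tcp px [[318.90234661 244.28021276]] cam [ 261.  -487.9  384.7]
[ 2.027e+02 -3.456e+02  1.000e-01] [ 1.470e+02 -5.052e+02 -5.000e-01]Traceback (most recent call last):
  File "<stdin>", line 4, in <module>
  File "h.py", line 21, in plan
    print('tcp',e.round(1),'yaw',cy.round(2),'grip',s['grip_width'].round(1),'F',s['contact_force'].round(1),'t',round(s['clock'],2),'-> trans',t.round(3),'roll',None if yaw is None else round(-(yaw-cy)/8,3))
                                                    ^^^^^^^^^^^^^^^^^^^^^
AttributeError: 'float' object has no attribute 'round'
```

```bash
sed -i "s/s\['grip_width'\].round(1)/round(float(s['grip_width']),1)/" h.py
python3 - <<'E'
from h import *
plan(500,-258,190,5.6)
E
```

```text
tcp [ 197.2 -513.2  238.3] yaw 21.02 grip 88.1 F [-0.6 -1.  -0.8] t 0.15 -> trans [ 7.484 -2.592  0.971] roll 1.927
```

Request:
{"name": "jog_arm", "arguments": {"motion": [{"translation": [0.75,-0.26,0.1],"roll": 0.3,"jaw": 1},{"translation": [1.8,-0.62,0.25],"roll": 0.7,"jaw": 1},{"translation": [2.9,-1.0,0.4],"roll": 1.1,"jaw": 1},{"translation": [4.0,-1.4,0.5],"roll": 1.5,"jaw": 1},{"translation": [5.1,-1.8,0.65],"roll": 1.927,"jaw": 1},{"translation": [6.2,-2.15,0.8],"roll": 1.927,"jaw": 1},{"translation": [7.0,-2.4,0.9],"roll": 1.927,"jaw": 1},{"translation": [7.48,-2.59,0.97],"roll": 1.927,"jaw": 1},{"translation": [7.48,-2.59,0.97],"roll": 1.927,"jaw": 1},{"translation": [7.48,-2.59,0.97],"roll": 1.927,"jaw": 1}]}}

```text
clock: 1.4
ee_pos: [499.4, -258.9, 190.2]
tcp_rot: [[0.995, 0.097, -0.0], [0.097, -0.995, -0.0], [-0.0, 0.0, -1.0]]
contact_force: [0.8, 0.2, 0.7]
grip_width: 88.1
```

Run:
```python
from m import *
plan(500,-258,190,5.6)
z=snap('wrist','w1'); P=cloud(z)
print('px lg',proj(z,[552,-258,32]),'sm',proj(z,[402,-259,30]))
s=snap('scene','s1')
print('tcp in scene px',proj(s,telemetry.observe()['ee_pos']))
```

```text
tcp [ 499.4 -258.9  190.2] yaw 5.58 grip 88.1 F [0.8 0.2 0.7] t 1.4 -> trans [ 0.013 -0.016  0.004] roll -0.003
px lg [[322.30158251 132.88657601]] sm [[310.37129476 260.70355706]]
tcp in scene px [[233.01990121 201.26171447]]
```

View pics/w1.png

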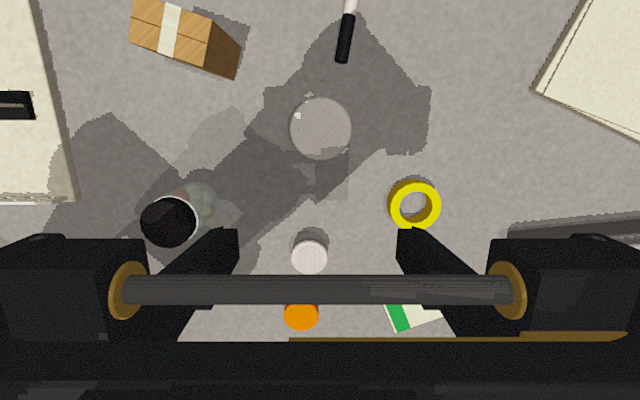

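View pics/s1.png

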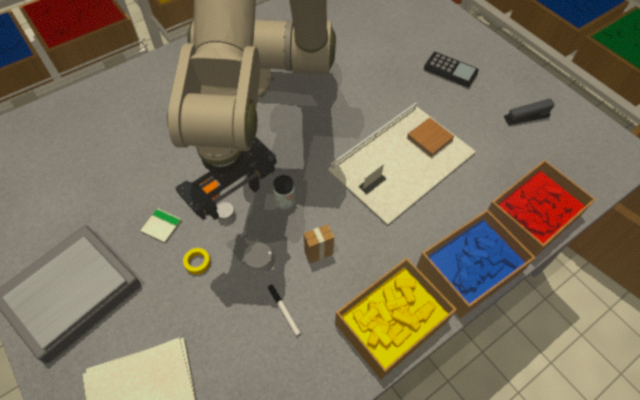

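Run:
```python
from m import *
z=load('w1.npz')
measure(z,dict(sm=((309,257),30,6),lg=((320,128),32,6),jar=((168,222),80,8),ct=((150,15),90,10),tape=((395,215),22,7)))
hsv=cv2.cvtColor(z['p'],cv2.COLOR_RGB2HSV); m=(hsv[...,0]>22)&(hsv[...,0]<35)&(hsv[...,1]>150); m=comp(m,(395,215))
c=max(cv2.findContours(m.astype(np.uint8),0,1)[0],key=len)[:,0]
print('tape col',cv2.minEnclosingCircle(ray(z,c,22)[:,:2].astype(np.float32)))
print(cloud(z)[60:400:40,300].round(1)[:3])
```

```text
sm 1060 cen [ 405.5 -258.5] circ [ 405.6 -258.8] 23.5 rect [ 405.7 -258.2] [46.  43.1] 5.6
lg 3072 cen [ 554.3 -257.1] circ [ 554.2 -257.1] 32.4 rect [ 554.3 -257.1] [63.8 64.2] 51.1
jar 2046 cen [ 453.6 -117.4] circ [ 454.2 -117.1] 26.8 rect [ 453.5 -117.6] [47.9 53.4] 34.2
ct 4179 cen [ 619.3 -133.8] circ [ 618.6 -133.2] 35.4 rect [ 619.8 -133.6] [63.9 36.8] 77.1
tape 1281 cen [ 478.2 -374.9] circ [ 477.2 -374.4] 31.2 rect [ 478.9 -374.9] [55.9 60.4] 5.5
tape col ((479.29107666015625, -372.3966064453125), 32.70884323120117)
[[ 6.250e+02 -2.268e+02  5.000e-01]
 [ 5.839e+02 -2.302e+02  9.000e-01]
 [ 5.424e+02 -2.353e+02  3.120e+01]]
```

Wrist view: large tin (320,128), grey small tin (309,257), jar (168,222), carton (150,15). It sides with the top camera to within 3 mm, so the scene camera is the one that is off. I'll grasp the large tin using the wrist values.

Run:
```python
from h import *
plan(554.4,-257.4,5,5.6)
```

```text
tcp [ 499.3 -259.2  190.4] yaw 5.52 grip 88.0 F [-0.1 -0.   0.9] t 1.5 -> trans [1.1   0.069 3.709] roll -0.01
```

Request:
{"name": "jog_arm", "arguments": {"motion": [{"translation": [0.5,0.04,0.5],"roll": 0,"jaw": 1},{"translation": [0.95,0.07,1.2],"roll": 0,"jaw": 1},{"translation": [1.1,0.07,2.0],"roll": 0,"jaw": 1},{"translation": [1.1,0.07,2.8],"roll": 0,"jaw": 1},{"translation": [1.1,0.07,3.4],"roll": 0,"jaw": 1},{"translation": [1.1,0.07,3.7],"roll": 0,"jaw": 1},{"translation": [1.1,0.07,3.7],"roll": 0,"jaw": 1},{"translation": [1.1,0.07,3.7],"roll": 0,"jaw": 0.6},{"translation": [1.1,0.07,3.7],"roll": 0,"jaw": 0.6},{"translation": [1.1,0.07,3.7],"roll": 0,"jaw": 0.6}]}}

```text
clock: 2.75
ee_pos: [555.3, -256.7, 6.1]
tcp_rot: [[0.995, 0.098, 0.001], [0.098, -0.995, -0.001], [0.001, 0.001, -1.0]]
contact_force: [-0.0, 0.2, 3.3]
grip_width: 63.4
```

Request:
{"name": "jog_arm", "arguments": {"motion": [{"translation": [0,0,-0.6],"roll": 0,"jaw": 0.6},{"translation": [0,0,-1.6],"roll": 0,"jaw": 0.6},{"translation": [0,0,-2.6],"roll": 0,"jaw": 0.6},{"translation": [-0.1,-0.5,-3.1],"roll": 0,"jaw": 0.6},{"translation": [-0.2,-1.4,-3.1],"roll": 0,"jaw": 0.6},{"translation": [-0.3,-2.5,-3.1],"roll": 0,"jaw": 0.6},{"translation": [-0.4,-3.6,-3.1],"roll": 0,"jaw": 0.6},{"translation": [-0.5,-4.7,-3.1],"roll": 0,"jaw": 0.6},{"translation": [-0.5,-5.5,-3.1],"roll": 0,"jaw": 0.6},{"translation": [-0.5,-5.8,-3.1],"roll": 0,"jaw": 0.6}]}}

```text
clock: 4.0
ee_pos: [501.2, 31.5, 160.4]
tcp_rot: [[0.995, 0.1, -0.0], [0.1, -0.995, 0.0], [-0.0, -0.0, -1.0]]
contact_force: [-0.5, -0.4, -1.3]
grip_width: 63.3
```

Run:
```python
from h import *
plan(470,260,160,5.6)
```

```text
tcp [501.2  31.5 160.4] yaw 5.73 grip 63.3 F [-0.5 -0.4 -1.3] t 4.0 -> trans [-0.165 -4.61   0.008] roll 0.017
```

Request:
{"name": "jog_arm", "arguments": {"motion": [{"translation": [0,-0.6,0],"roll": 0,"jaw": 0.6},{"translation": [-0.05,-1.5,0],"roll": 0,"jaw": 0.6},{"translation": [-0.1,-2.5,0],"roll": 0,"jaw": 0.6},{"translation": [-0.15,-3.4,0],"roll": 0,"jaw": 0.6},{"translation": [-0.17,-4.1,0],"roll": 0,"jaw": 0.6},{"translation": [-0.17,-4.5,0],"roll": 0.017,"jaw": 0.6},{"translation": [-0.17,-4.6,0],"roll": 0.017,"jaw": 0.6},{"translation": [-0.17,-4.6,0],"roll": 0.017,"jaw": 0.6},{"translation": [-0.17,-4.6,0],"roll": 0.017,"jaw": 0.6},{"translation": [-0.17,-4.6,0],"roll": 0.017,"jaw": 0.6}]}}

```text
clock: 5.25
ee_pos: [471.2, 257.1, 160.3]
tcp_rot: [[0.996, 0.094, 0.0], [0.094, -0.996, -0.0], [0.0, 0.0, -1.0]]
contact_force: [-0.6, 0.5, -1.9]
grip_width: 63.4
```

Run:
```python
from m import *
plan(470,260,160,5.6)
z=snap('wrist','w2'); P=cloud(z)
print(proj(z,[[523,308,32],[545,90,20],[532,203,12]]))
```

```text
tcp [471.2 257.1 160.3] yaw 5.41 grip 63.4 F [-0.6  0.5 -1.9] t 5.25 -> trans [-0.018 -0.061  0.006] roll -0.024
[[269.77189029 130.33088144]
 [494.80280366 128.20552366]
 [377.1819366  130.31605999]]
```

View pics/w2.png

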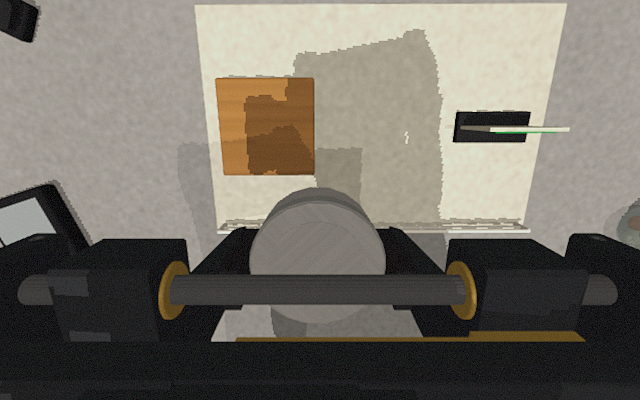

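Run:
```python
from m import *
z=load('w2.npz'); hsv=cv2.cvtColor(z['p'],cv2.COLOR_RGB2HSV); S,V=hsv[...,1].astype(int),hsv[...,2].astype(int)
P=cloud(z)
def rect(m,uv,h,n):
    m=comp(m,uv); c=max(cv2.findContours(m.astype(np.uint8),0,1)[0],key=cv2.contourArea)[:,0]
    c=cv2.convexHull(c)[:,0]; W=ray(z,c,h)[:,:2].astype(np.float32); r=cv2.minAreaRect(W); print(n,m.sum(),np.round(r[0],1),np.round(r[1],1),round(r[2],2))
rect((S>110)&(V>40)&(P[...,2]>20)&(P[...,2]<60),(240,140),32,'pl')
measure(z,dict(pl=((240,140),32,6)))
m=(V<90)&(np.mgrid[:400,:640][0]<160)&(np.mgrid[:400,:640][0]>100)
rect(m,(490,120),20,'card base')
# board corners far: top-left, top right, via height/colour
b=(P[...,2]>6); b[235:]=0; b[:,:150]=0
ys,xs=np.where(b); 
from numpy import polyfit
# left edge (world y high) right edge rows 20..90, back edge
L=[];Rr=[];
for v in range(15,215,5):
    xsr=np.where((z['p'][v].min(1)>150)&(np.arange(640)>180)&(np.arange(640)<580))[0]
    L.append((xsr.min(),v)); Rr.append((xsr.max(),v))
for nm,E in(('L',L),('R',Rr)):
    W=ray(z,np.array(E),12)[:,:2]; print(nm,W[[0,10,20,30]].round(1).tolist())
mm=(z['d']>0)&(abs(P[...,2]-(P[260,320,2]))<6); print(P[220:300:20,320].round(1))
```

```text
pl 9095 [523.9 310.5] [88.  88.5] 5.36
pl 9307 cen [523.5 310.1] circ [523.6 310. ] 62.3 rect [523.4 310.1] [89.  89.6] 5.4
card base 1779 [545.2  93.3] [27.7 71.8] 5.37
L [[617.2, 397.2], [574.8, 398.6], [528.5, 400.1], [480.7, 370.5]]
R [[650.6, 41.8], [609.1, 32.7], [565.5, 5.9], [516.7, -12.0]]
[[494.8 259.2 186.3]
 [485.2 258.2 186.4]
 [475.3 257.3 186.8]
 [497.4 259.9 239.3]]
```

Run:
```python
from m import *
z=load('w2.npz'); P=cloud(z)
m=comp((abs(P[...,2]-187)<7),(318,220)); 
E=[]
for u in range(262,372,4):
    v=np.where(m[:,u])[0]
    if len(v): E.append((u,v.min()))
W=ray(z,np.array(E),187)[:,:2]
A=np.c_[2*W,np.ones(len(W))]; s=np.linalg.lstsq(A,(W**2).sum(1),rcond=None)[0]; r=np.sqrt(s[2]+s[0]**2+s[1]**2)
print('fit',s[:2],r, 'tcp',telemetry.observe()['ee_pos'])
plan(524.5,310.2,160,5.6)
```

```text
fit [473.96165557 257.93066423] 30.851581550899 tcp [471.1284379  257.20329789 160.31224472]
tcp [471.1 257.2 160.3] yaw 5.42 grip 62.9 F [ 0.3 -1.2 -1.7] t 5.3 -> trans [ 1.163 -0.954  0.006] roll -0.023
```

Request:
{"name": "jog_arm", "arguments": {"motion": [{"translation": [0.5,-0.5,0],"roll": 0,"jaw": 0.6},{"translation": [1.0,-0.9,0.3],"roll": 0,"jaw": 0.6},{"translation": [1.14,-0.96,0.9],"roll": 0,"jaw": 0.6},{"translation": [1.14,-0.96,1.5],"roll": 0,"jaw": 0.6},{"translation": [1.14,-0.96,2.0],"roll": 0,"jaw": 0.6},{"translation": [1.14,-0.96,2.3],"roll": 0,"jaw": 0.6},{"translation": [1.14,-0.96,2.38],"roll": 0,"jaw": 0.6},{"translation": [1.14,-0.96,2.38],"roll": 0,"jaw": 0.6},{"translation": [1.14,-0.96,2.38],"roll": 0,"jaw": 0.6},{"translation": [1.14,-0.96,2.38],"roll": 0,"jaw": 0.6}]}}

```text
clock: 6.55
ee_pos: [523.3, 311.1, 41.9]
tcp_rot: [[0.995, 0.095, 0.001], [0.095, -0.995, 0.0], [0.001, -0.0, -1.0]]
contact_force: [0.7, 0.1, -2.5]
grip_width: 63.7
```

Run:
```python
from h import *
plan(523.6,310.2,38.3,5.6)
```

```text
tcp [523.3 311.1  41.9] yaw 5.47 grip 63.7 F [ 0.7  0.1 -2.5] t 6.55 -> trans [0.003 0.018 0.072] roll -0.017
```

Request:
{"name": "jog_arm", "arguments": {"motion": [{"translation": [0,0.02,0.03],"roll": 0,"jaw": 0.6},{"translation": [0,0.02,0.07],"roll": 0,"jaw": 0.6},{"translation": [0,0.02,0.07],"roll": 0,"jaw": 0.6},{"translation": [0,0.02,0.07],"roll": 0,"jaw": 1},{"translation": [0,0.02,0.07],"roll": 0,"jaw": 1},{"translation": [0,0.02,0.07],"roll": 0,"jaw": 1},{"translation": [0,0.02,-0.4],"roll": 0,"jaw": 1},{"translation": [-0.3,0.02,-1.3],"roll": 0,"jaw": 1},{"translation": [-0.8,0.02,-2.2],"roll": 0,"jaw": 1},{"translation": [-1.1,0.02,-2.4],"roll": 0,"jaw": 1}]}}

```text
clock: 7.8
ee_pos: [468.3, 305.1, 163.9]
tcp_rot: [[0.995, 0.096, 0.004], [0.096, -0.995, 0.002], [0.005, -0.001, -1.0]]
contact_force: [0.3, -0.1, 0.3]
grip_width: 88.4
```

Run:
```python
from m import *
plan(405.5,-258.5,160,5.6)
z=snap('wrist','w3'); q=proj(z,[523.6,310.2,64])[0]; print(q)
measure(z,dict(lg=(q,64,6)))
hsv=cv2.cvtColor(z['p'],cv2.COLOR_RGB2HSV); S,V=hsv[...,1].astype(int),hsv[...,2].astype(int);P=cloud(z)
m=(S>110)&(V>40)&(abs(P[...,2]-32)<8); c=np.argwhere(m)[:,::-1]; c=cv2.convexHull(c.astype(np.int32))[:,0]; W=ray(z,c,32)[:,:2].astype(np.float32); print(cv2.minAreaRect(W))
```

```text
tcp [468.3 305.1 163.9] yaw 5.48 grip 88.4 F [ 0.3 -0.1  0.3] t 7.8 -> trans [-2.328 11.1    0.052] roll -0.015
[318.84396107 133.48023609]
lg 4627 cen [522.4 309.8] circ [522.4 309.9] 32.4 rect [522.5 309.6] [64. 64.] 5.4
((524.6541748046875, 311.5866394042969), (88.50186157226562, 88.6285400390625), 5.441132545471191)
```

View pics/w3.png

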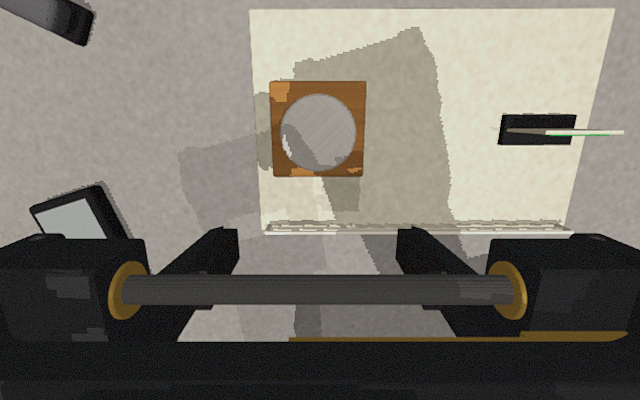

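Large tin sits at (318,133) on the plinth, about 2–3 mm off centre. Now the small tin.

Request:
{"name": "jog_arm", "arguments": {"motion": [{"translation": [-0.2,0.6,0],"roll": 0,"jaw": 1},{"translation": [-0.4,1.6,0],"roll": 0,"jaw": 1},{"translation": [-0.6,2.8,0],"roll": 0,"jaw": 1},{"translation": [-0.8,4.0,0],"roll": 0,"jaw": 1},{"translation": [-1.1,5.2,0],"roll": 0,"jaw": 1},{"translation": [-1.35,6.4,0],"roll": 0,"jaw": 1},{"translation": [-1.6,7.6,0],"roll": 0,"jaw": 1},{"translation": [-1.85,8.8,0],"roll": 0,"jaw": 1},{"translation": [-2.1,10.0,0],"roll": 0,"jaw": 1},{"translation": [-2.33,11.1,0],"roll": 0,"jaw": 1}]}}

```text
clock: 9.1
ee_pos: [404.5, -261.0, 159.9]
tcp_rot: [[0.996, 0.094, -0.001], [0.094, -0.996, 0.002], [-0.001, -0.002, -1.0]]
contact_force: [1.4, 0.4, -0.2]
grip_width: 88.2
```

Run:
```python
from h import *
plan(405.5,-258.5,5,5.6)
```

```text
tcp [ 404.5 -261.   159.9] yaw 5.41 grip 88.2 F [ 1.4  0.4 -0.2] t 9.1 -> trans [ 0.029 -0.044  3.098] roll -0.024
```

Request:
{"name": "jog_arm", "arguments": {"motion": [{"translation": [0.02,-0.04,0.5],"roll": 0,"jaw": 1},{"translation": [0.02,-0.04,1.3],"roll": 0,"jaw": 1},{"translation": [0.02,-0.04,2.0],"roll": 0,"jaw": 1},{"translation": [0.02,-0.04,2.4],"roll": 0,"jaw": 1},{"translation": [0.02,-0.04,2.4],"roll": 0,"jaw": 1},{"translation": [0.02,-0.04,2.4],"roll": 0,"jaw": 1},{"translation": [0.02,-0.04,2.4],"roll": 0,"jaw": 1},{"translation": [0.02,-0.04,2.4],"roll": 0,"jaw": 1},{"translation": [0.02,-0.04,2.4],"roll": 0,"jaw": 1},{"translation": [0.02,-0.04,2.4],"roll": 0,"jaw": 1}]}}

```text
clock: 10.35
ee_pos: [406.1, -256.8, 41.4]
tcp_rot: [[0.995, 0.095, 0.0], [0.095, -0.995, -0.0], [0.0, 0.0, -1.0]]
contact_force: [0.5, -0.2, 0.2]
grip_width: 87.8
```

Run:
```python
from m import *
plan(405.5,-258.5,5.5,5.6)
z=snap('wrist','w4'); q=proj(z,[405.5,-258.5,30])[0]; print(q)
P=cloud(z); print([P[int(q[1])+k,310:330:10,2].round(0).tolist() for k in (-60,-40,-20,0,20)])
```

```text
tcp [ 406.1 -256.8   41.4] yaw 5.46 grip 87.8 F [ 0.5 -0.2  0.2] t 10.35 -> trans [-0.016  0.033  0.718] roll -0.017
[321.83660744 236.838731  ]
[[1.0, 1.0], [12.0, 18.0], [30.0, 31.0], [31.0, 31.0], [31.0, 31.0]]
```

View pics/w4.png

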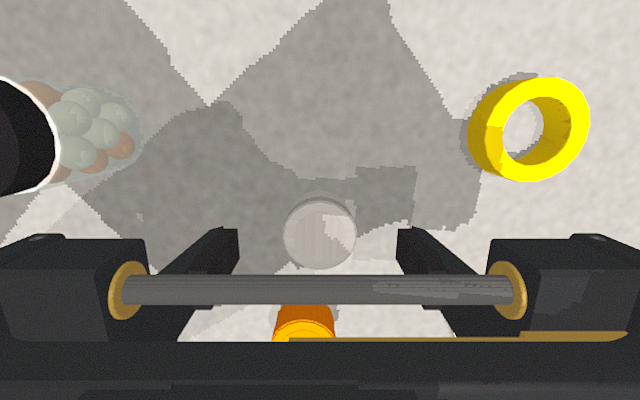

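The grey tin is centred between the fingers at (320,234), with the orange one clear behind at (303,322). Descend, grip and lift.

Request:
{"name": "jog_arm", "arguments": {"motion": [{"translation": [0,0.03,0.3],"roll": 0,"jaw": 1},{"translation": [0,0.03,0.65],"roll": 0,"jaw": 1},{"translation": [0,0.03,0.71],"roll": 0,"jaw": 1},{"translation": [0,0.03,0.71],"roll": 0,"jaw": 1},{"translation": [0,0.03,0.71],"roll": 0,"jaw": 0.3},{"translation": [0,0.03,0.71],"roll": 0,"jaw": 0.3},{"translation": [0,0.03,0.71],"roll": 0,"jaw": 0.3},{"translation": [0,0.03,0.71],"roll": 0,"jaw": 0.3},{"translation": [0,0.03,0.71],"roll": 0,"jaw": 0.3},{"translation": [0,0.03,0.71],"roll": 0,"jaw": 0.3}]}}

```text
clock: 11.65
ee_pos: [406.2, -258.2, 5.8]
tcp_rot: [[0.995, 0.095, 0.0], [0.095, -0.995, 0.0], [0.0, -0.0, -1.0]]
contact_force: [-1.3, -0.6, 1.0]
grip_width: 43.4
```

Request:
{"name": "jog_arm", "arguments": {"motion": [{"translation": [0,0,-0.6],"roll": 0,"jaw": 0.3},{"translation": [0,0,-1.6],"roll": 0,"jaw": 0.3},{"translation": [0.0,-0.3,-2.6],"roll": 0,"jaw": 0.3},{"translation": [0.1,-1.0,-3.2],"roll": 0,"jaw": 0.3},{"translation": [0.3,-2.1,-3.2],"roll": 0,"jaw": 0.3},{"translation": [0.5,-3.3,-3.2],"roll": 0,"jaw": 0.3},{"translation": [0.7,-4.5,-3.2],"roll": 0,"jaw": 0.3},{"translation": [0.9,-5.6,-3.2],"roll": 0,"jaw": 0.3},{"translation": [1.0,-6.3,-3.2],"roll": 0,"jaw": 0.3},{"translation": [1.0,-6.5,-3.2],"roll": 0,"jaw": 0.3}]}}

```text
clock: 12.9
ee_pos: [424.7, 71.6, 165.6]
tcp_rot: [[0.995, 0.098, -0.0], [0.098, -0.995, 0.0], [-0.0, -0.0, -1.0]]
contact_force: [-0.2, 0.1, -1.3]
grip_width: 43.3
```

Run:
```python
from h import *
plan(470,310,160,5.6)
```

```text
tcp [424.7  71.6 165.6] yaw 5.63 grip 43.3 F [-0.2  0.1 -1.3] t 12.9 -> trans [ 1.369 -4.657  0.113] roll 0.003
```

Request:
{"name": "jog_arm", "arguments": {"motion": [{"translation": [0.2,-0.6,0],"roll": 0,"jaw": 0.3},{"translation": [0.5,-1.6,0],"roll": 0,"jaw": 0.3},{"translation": [0.8,-2.7,0],"roll": 0,"jaw": 0.3},{"translation": [1.1,-3.6,0.1],"roll": 0,"jaw": 0.3},{"translation": [1.3,-4.3,0.1],"roll": 0,"jaw": 0.3},{"translation": [1.37,-4.65,0.1],"roll": 0,"jaw": 0.3},{"translation": [1.37,-4.65,0.1],"roll": 0,"jaw": 0.3},{"translation": [1.37,-4.65,0.1],"roll": 0,"jaw": 0.3},{"translation": [1.37,-4.65,0.1],"roll": 0,"jaw": 0.3},{"translation": [1.37,-4.65,0.1],"roll": 0,"jaw": 0.3}]}}

```text
clock: 14.15
ee_pos: [471.2, 307.4, 160.9]
tcp_rot: [[0.996, 0.094, 0.0], [0.094, -0.996, -0.0], [0.0, 0.0, -1.0]]
contact_force: [0.5, -0.0, -0.8]
grip_width: 43.0
```

Run:
```python
from m import *
plan(523.1,309.9,90,5.6)
z=snap('wrist','w5'); q=proj(z,[522.4,309.8,64])[0]; print(q)
measure(z,dict(lg=(q,64,6)))
```

```text
tcp [471.2 307.4 160.9] yaw 5.42 grip 43.0 F [ 0.5 -0.  -0.8] t 14.15 -> trans [1.037 0.047 1.419] roll -0.023
[321.36182086 138.37633402]
lg 4691 cen [522.4 309.9] circ [522.4 309.8] 32.3 rect [522.5 309.9] [64.3 64.1] 68.4
```

View pics/w5.png

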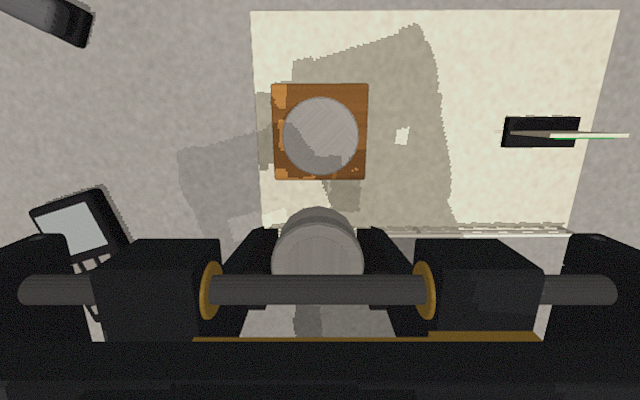

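Large tin at (320,134), small tin held upright at (317,250). Move over it, staying above.

Request:
{"name": "jog_arm", "arguments": {"motion": [{"translation": [0.4,0.02,0],"roll": 0,"jaw": 0.3},{"translation": [0.9,0.04,0.2],"roll": 0,"jaw": 0.3},{"translation": [1.03,0.04,0.7],"roll": 0,"jaw": 0.3},{"translation": [1.03,0.04,1.2],"roll": 0,"jaw": 0.3},{"translation": [1.03,0.04,1.6],"roll": 0,"jaw": 0.3},{"translation": [1.03,0.04,1.7],"roll": 0,"jaw": 0.3},{"translation": [1.03,0.04,1.7],"roll": 0,"jaw": 0.3},{"translation": [1.03,0.04,1.7],"roll": 0,"jaw": 0.3},{"translation": [1.03,0.04,1.7],"roll": 0,"jaw": 0.3},{"translation": [1.03,0.04,1.7],"roll": 0,"jaw": 0.3}]}}

```text
clock: 15.45
ee_pos: [522.7, 311.0, 76.1]
tcp_rot: [[0.995, 0.095, 0.001], [0.095, -0.995, 0.0], [0.001, -0.0, -1.0]]
contact_force: [-0.1, 0.5, -1.3]
grip_width: 43.7
```

Run:
```python
from m import *
plan(523.1,309.9,69.8,5.6)
```

```text
tcp [522.7 311.   76.1] yaw 5.47 grip 43.7 F [-0.1  0.5 -1.3] t 15.45 -> trans [0.006 0.022 0.126] roll -0.017
```

Request:
{"name": "jog_arm", "arguments": {"motion": [{"translation": [0,0.02,0.06],"roll": 0,"jaw": 0.3},{"translation": [0,0.02,0.12],"roll": 0,"jaw": 0.3},{"translation": [0,0.02,0.12],"roll": 0,"jaw": 0.3},{"translation": [0,0.02,0.12],"roll": 0,"jaw": 0.7},{"translation": [0,0.02,0.12],"roll": 0,"jaw": 0.7},{"translation": [0,0.02,0.12],"roll": 0,"jaw": 0.7},{"translation": [0,0.02,-0.3],"roll": 0,"jaw": 0.7},{"translation": [0,0.02,-1.0],"roll": 0,"jaw": 0.7},{"translation": [-0.4,0.02,-1.6],"roll": 0,"jaw": 1},{"translation": [-0.9,0.02,-1.8],"roll": 0,"jaw": 1}]}}

```text
clock: 16.7
ee_pos: [478.1, 305.7, 167.5]
tcp_rot: [[0.995, 0.095, 0.003], [0.095, -0.995, 0.001], [0.003, -0.001, -1.0]]
contact_force: [0.4, 0.4, -1.4]
grip_width: 79.7
```

Run:
```python
from m import *
plan(453.5,-117.4,160,5.6)
z=snap('wrist','w6'); q=proj(z,[522.4,309.8,94])[0]; print(q)
measure(z,dict(sm=(q,94,6)))
```

```text
tcp [478.1 305.7 167.5] yaw 5.45 grip 79.7 F [ 0.4  0.4 -1.4] t 16.7 -> trans [-1.293  8.378  0.138] roll -0.019
[318.94665132 149.67858072]
sm 2656 cen [521.2 309.9] circ [521.2 309.9] 22.4 rect [521.2 310. ] [43.6 44. ] 5.4
```

View pics/w6.png

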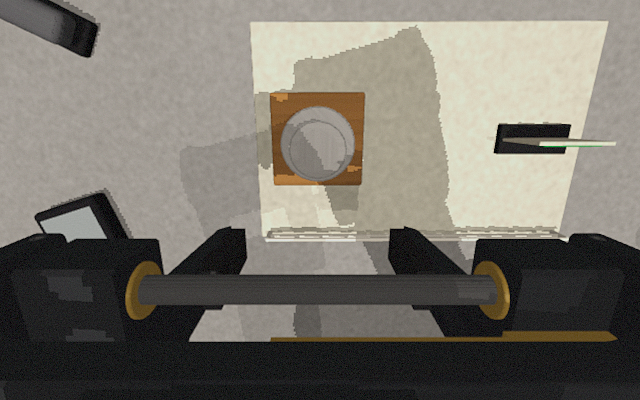

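Small tin sits on the large one (318,149), about 1–2 mm off. Next the jar.

Request:
{"name": "jog_arm", "arguments": {"motion": [{"translation": [-0.1,0.6,0],"roll": 0,"jaw": 1},{"translation": [-0.2,1.6,0],"roll": 0,"jaw": 1},{"translation": [-0.4,2.8,0],"roll": 0,"jaw": 1},{"translation": [-0.6,4.0,0],"roll": 0,"jaw": 1},{"translation": [-0.8,5.2,0],"roll": 0,"jaw": 1},{"translation": [-1.0,6.4,0],"roll": 0,"jaw": 1},{"translation": [-1.2,7.5,0],"roll": 0,"jaw": 1},{"translation": [-1.29,8.3,0],"roll": 0,"jaw": 1},{"translation": [-1.29,8.38,0],"roll": 0,"jaw": 1},{"translation": [-1.29,8.38,0.1],"roll": 0,"jaw": 1}]}}

```text
clock: 18.0
ee_pos: [453.7, -117.3, 160.5]
tcp_rot: [[0.995, 0.095, 0.0], [0.095, -0.995, 0.0], [0.0, -0.0, -1.0]]
contact_force: [-0.2, -0.6, -0.7]
grip_width: 88.2
```

Run:
```python
from m import *
plan(453.8,-117.4,95,5.6)
```

```text
tcp [ 453.7 -117.3  160.5] yaw 5.45 grip 88.2 F [-0.2 -0.6 -0.7] t 18.0 -> trans [1.000e-03 2.000e-03 1.311e+00] roll -0.019
```

Run:
```python
from m import *
z=snap('wrist','w7'); q=proj(z,[453.8,-117.4,80])[0]; print(q)
measure(z,dict(jar=(q-[0,10],80,6)))
```

```text
[318.69845883 202.20772934]
jar 2591 cen [ 453.  -115.7] circ [ 452.9 -115.6] 24.7 rect [ 453.1 -115.6] [48.7 47.8] 5.4
```

View pics/w7.png

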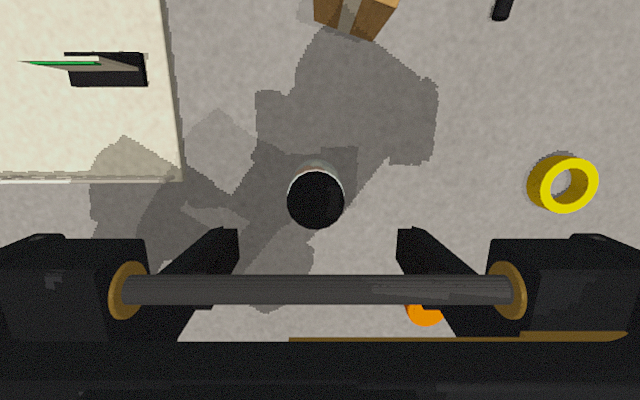

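Jar lid is at (315,200), centred between the fingers. Descend and grip.

Request:
{"name": "jog_arm", "arguments": {"motion": [{"translation": [0,-0.03,0.5],"roll": 0,"jaw": 1},{"translation": [0,-0.03,1.2],"roll": 0,"jaw": 1},{"translation": [0,-0.03,1.9],"roll": 0,"jaw": 1},{"translation": [0,-0.03,2.4],"roll": 0,"jaw": 1},{"translation": [0,-0.03,2.59],"roll": 0,"jaw": 1},{"translation": [0,-0.03,2.59],"roll": 0,"jaw": 1},{"translation": [0,-0.03,2.59],"roll": 0,"jaw": 0.4},{"translation": [0,-0.03,2.59],"roll": 0,"jaw": 0.4},{"translation": [0,-0.03,2.59],"roll": 0,"jaw": 0.4},{"translation": [0,-0.03,2.59],"roll": 0,"jaw": 0.4}]}}

```text
clock: 19.3
ee_pos: [453.5, -116.2, 31.5]
tcp_rot: [[0.995, 0.095, 0.0], [0.095, -0.995, -0.0], [0.0, 0.0, -1.0]]
contact_force: [-0.2, -0.2, 2.4]
grip_width: 51.4
```

Run:
```python
from m import *
pl=np.array([523.8,310.3]); cd=np.array([545.2,93.3]); print('mid',(pl+cd)/2)
plan(480,202,160,5.6)
```

```text
mid [534.5 201.8]
tcp [ 453.5 -116.2   31.5] yaw 5.46 grip 51.4 F [-0.2 -0.2  2.4] t 19.3 -> trans [ 1.134 -6.283 -2.572] roll -0.017
```

Request:
{"name": "jog_arm", "arguments": {"motion": [{"translation": [0,0,-0.6],"roll": 0,"jaw": 0.4},{"translation": [0,-0.1,-1.5],"roll": 0,"jaw": 0.4},{"translation": [0.1,-0.6,-2.3],"roll": 0,"jaw": 0.4},{"translation": [0.25,-1.5,-2.57],"roll": 0,"jaw": 0.4},{"translation": [0.45,-2.6,-2.57],"roll": 0,"jaw": 0.4},{"translation": [0.7,-3.8,-2.57],"roll": 0,"jaw": 0.4},{"translation": [0.9,-4.9,-2.57],"roll": 0,"jaw": 0.4},{"translation": [1.1,-5.8,-2.57],"roll": 0,"jaw": 0.4},{"translation": [1.13,-6.28,-2.57],"roll": 0,"jaw": 0.4},{"translation": [1.13,-6.28,-2.57],"roll": 0,"jaw": 0.4}]}}

```text
clock: 20.55
ee_pos: [479.2, 203.0, 159.3]
tcp_rot: [[0.995, 0.098, -0.001], [0.098, -0.995, -0.0], [-0.001, 0.0, -1.0]]
contact_force: [0.5, -0.4, -1.8]
grip_width: 51.2
```

Run:
```python
from m import *
plan(534.8,201.8,55,5.6)
z=snap('wrist','w8')
hsv=cv2.cvtColor(z['p'],cv2.COLOR_RGB2HSV);V=hsv[...,2]
q=proj(z,[[523.8,310.3,32],[545.2,93.3,20],[534.5,201.8,12]]); print(q)
```

```text
tcp [479.2 203.  159.3] yaw 5.61 grip 51.2 F [ 0.5 -0.4 -1.8] t 20.55 -> trans [1.106 0.132 2.086] roll 0.001
[[209.47940998 132.01361702]
 [436.14708896 131.13903153]
 [324.80675019 130.87212924]]
```

View pics/w8.png

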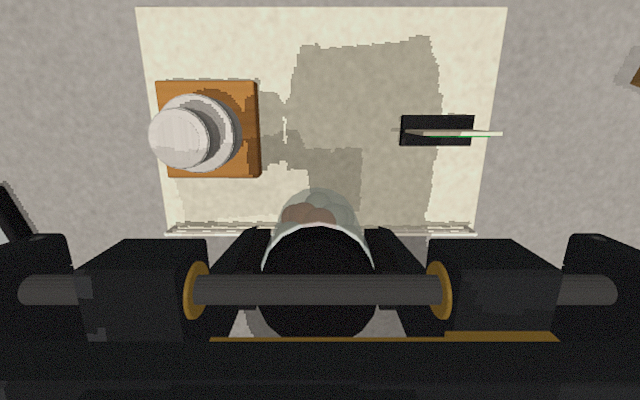

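Plinth (208,129) and card base (436,130) are where predicted, and the jar is held upright. Go over the midpoint and descend.

Request:
{"name": "jog_arm", "arguments": {"motion": [{"translation": [0.4,0.05,0],"roll": 0,"jaw": 0.4},{"translation": [0.9,0.1,0.2],"roll": 0,"jaw": 0.4},{"translation": [1.1,0.12,0.8],"roll": 0,"jaw": 0.4},{"translation": [1.1,0.12,1.4],"roll": 0,"jaw": 0.4},{"translation": [1.1,0.12,1.9],"roll": 0,"jaw": 0.4},{"translation": [1.1,0.12,2.15],"roll": 0,"jaw": 0.4},{"translation": [1.1,0.12,2.15],"roll": 0,"jaw": 0.4},{"translation": [1.1,0.12,2.15],"roll": 0,"jaw": 0.4},{"translation": [1.1,0.12,2.15],"roll": 0,"jaw": 0.4},{"translation": [1.1,0.12,2.15],"roll": 0,"jaw": 0.4}]}}

```text
clock: 21.85
ee_pos: [535.3, 201.2, 52.8]
tcp_rot: [[0.995, 0.095, 0.001], [0.095, -0.995, 0.0], [0.001, -0.0, -1.0]]
contact_force: [-0.5, -0.3, -2.5]
grip_width: 51.6
```

Run:
```python
from m import *
plan(534.8,201.8,43.7,5.6)
```

```text
tcp [535.3 201.2  52.8] yaw 5.47 grip 51.6 F [-0.5 -0.3 -2.5] t 21.85 -> trans [-0.008 -0.013  0.182] roll -0.016
```

Request:
{"name": "jog_arm", "arguments": {"motion": [{"translation": [0,-0.01,0.1],"roll": 0,"jaw": 0.4},{"translation": [0,-0.01,0.18],"roll": 0,"jaw": 0.4},{"translation": [0,-0.01,0.18],"roll": 0,"jaw": 0.4},{"translation": [0,-0.01,0.18],"roll": 0,"jaw": 0.9},{"translation": [0,-0.01,0.18],"roll": 0,"jaw": 0.9},{"translation": [0,-0.01,0.18],"roll": 0,"jaw": 0.9},{"translation": [0,-0.01,-0.4],"roll": 0,"jaw": 0.9},{"translation": [0,-0.01,-1.2],"roll": 0,"jaw": 0.9},{"translation": [0,-0.01,-2.0],"roll": 0,"jaw": 0.9},{"translation": [-0.6,-0.01,-2.5],"roll": 0,"jaw": 1}]}}

```text
clock: 23.1
ee_pos: [506.2, 198.7, 178.9]
tcp_rot: [[0.995, 0.095, 0.003], [0.095, -0.995, 0.0], [0.003, -0.0, -1.0]]
contact_force: [-0.7, 0.9, -0.5]
grip_width: 86.5
```

Run:
```python
from m import *
plan(560,-134,190,-12.5)
z=snap('wrist','w9'); q=proj(z,[534.5,201.8,92])[0]; print(q)
measure(z,dict(jar=(q,92,7)))
```

```text
tcp [506.2 198.7 178.9] yaw 5.44 grip 86.5 F [-0.7  0.9 -0.5] t 23.1 -> trans [ 0.441  6.726 -0.222] roll 2.242
[318.03938202 167.46260103]
jar 2662 cen [534.1 201.5] circ [534.1 201.6] 24.5 rect [534.3 201.3] [48.6 47.3] 4.0
```

View pics/w9.png

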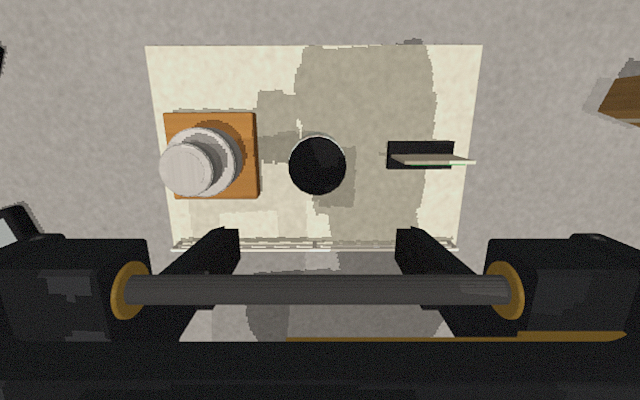

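Jar stands at (317,165), measured (534.1,201.5), on target. Now the carton.

Request:
{"name": "jog_arm", "arguments": {"motion": [{"translation": [0,0.6,0],"roll": 0.3,"jaw": 1},{"translation": [0.05,1.6,0],"roll": 0.6,"jaw": 1},{"translation": [0.1,2.7,0],"roll": 1.0,"jaw": 1},{"translation": [0.2,3.8,0],"roll": 1.4,"jaw": 1},{"translation": [0.3,4.9,0],"roll": 1.8,"jaw": 1},{"translation": [0.4,5.9,-0.1],"roll": 2.1,"jaw": 1},{"translation": [0.44,6.6,-0.2],"roll": 2.24,"jaw": 1},{"translation": [0.44,6.73,-0.22],"roll": 2.24,"jaw": 1},{"translation": [0.44,6.73,-0.22],"roll": 2.24,"jaw": 1},{"translation": [0.44,6.73,-0.22],"roll": 2.24,"jaw": 1}]}}

```text
clock: 24.4
ee_pos: [559.0, -132.8, 188.1]
tcp_rot: [[0.977, -0.214, -0.0], [-0.214, -0.977, 0.0], [-0.0, -0.0, -1.0]]
contact_force: [0.1, 0.2, 0.1]
grip_width: 87.9
```

Run:
```python
from m import *
z=snap('wrist','w10'); q=proj(z,[619.3,-133.8,90])[0]; print(q)
measure(z,dict(ct=(q,90,5)))
P=cloud(z); m=comp(abs(P[...,2]-90)<4,q); c=np.argwhere(m)[:,::-1].astype(np.int32); W=ray(z,cv2.convexHull(c)[:,0],90)[:,:2].astype(np.float32); print(cv2.minAreaRect(W))
plan(619.3,-133.8,130,-12.5)
```

```text
[304.44846817 128.00679681]
ct 3150 cen [ 619.7 -131.3] circ [ 619.7 -131.2] 34.1 rect [ 619.5 -131.3] [59.9 35.9] 77.6
((619.4815673828125, -131.32696533203125), (59.88511276245117, 35.89839172363281), 77.59320068359375)
tcp [ 559.  -132.8  188.2] yaw -12.36 grip 88.2 F [0.4 1.5 0. ] t 24.45 -> trans [ 1.183 -0.239  1.164] roll 0.018
```

View pics/w10.png

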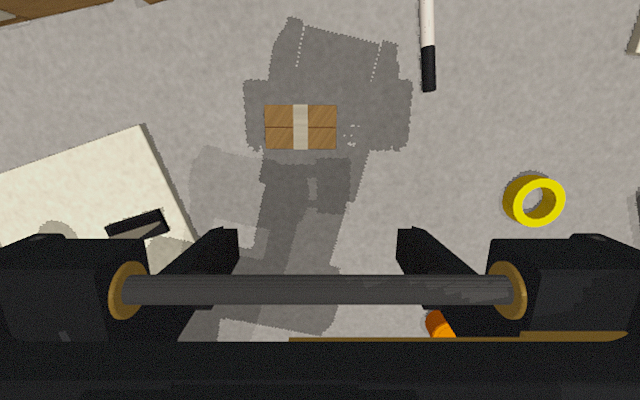

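Carton top is at (300,127), yaw −12.4°, aligned with the jaws. Grasp it across the narrow faces.

Request:
{"name": "jog_arm", "arguments": {"motion": [{"translation": [0.5,-0.12,0.2],"roll": 0,"jaw": 1},{"translation": [1.0,-0.25,0.5],"roll": 0,"jaw": 1},{"translation": [1.18,-0.29,1.1],"roll": 0,"jaw": 1},{"translation": [1.18,-0.29,1.7],"roll": 0,"jaw": 1},{"translation": [1.18,-0.29,2.3],"roll": 0,"jaw": 1},{"translation": [1.18,-0.29,2.75],"roll": 0,"jaw": 1},{"translation": [1.18,-0.29,2.9],"roll": 0,"jaw": 1},{"translation": [1.18,-0.29,2.9],"roll": 0,"jaw": 0.5},{"translation": [1.18,-0.29,2.9],"roll": 0,"jaw": 0.5},{"translation": [1.18,-0.29,2.9],"roll": 0,"jaw": 0.5}]}}

```text
clock: 25.7
ee_pos: [620.2, -132.7, 44.1]
tcp_rot: [[0.976, -0.216, 0.001], [-0.216, -0.976, -0.0], [0.001, 0.0, -1.0]]
contact_force: [0.7, 0.1, 0.4]
grip_width: 60.4
```

Run:
```python
from m import *
a=np.radians(5.6); cd=np.array([545.2,93.3]); t=cd+47*np.array([np.cos(a),np.sin(a)]); print('carton target',t)
plan(t[0],t[1],180,5.6)
```

```text
carton target [591.9756878   97.88639629]
tcp [ 620.2 -132.7   44.1] yaw -12.46 grip 60.4 F [0.7 0.1 0.4] t 25.7 -> trans [-1.542 -4.382 -2.721] roll -2.257
```

Request:
{"name": "jog_arm", "arguments": {"motion": [{"translation": [0,0,-0.6],"roll": 0,"jaw": 0.5},{"translation": [0,0,-1.5],"roll": 0,"jaw": 0.5},{"translation": [-0.1,-0.4,-2.2],"roll": -0.3,"jaw": 0.5},{"translation": [-0.4,-1.2,-2.4],"roll": -0.8,"jaw": 0.5},{"translation": [-0.75,-2.2,-2.4],"roll": -1.3,"jaw": 0.5},{"translation": [-1.1,-3.2,-2.4],"roll": -1.8,"jaw": 0.5},{"translation": [-1.4,-4.0,-2.4],"roll": -2.2,"jaw": 0.5},{"translation": [-1.54,-4.38,-2.4],"roll": -2.257,"jaw": 0.5},{"translation": [-1.54,-4.38,-2.4],"roll": -2.257,"jaw": 0.5},{"translation": [-1.54,-4.38,-2.4],"roll": -2.257,"jaw": 0.5}]}}

```text
clock: 26.95
ee_pos: [592.3, 96.4, 163.3]
tcp_rot: [[0.995, 0.096, 0.0], [0.096, -0.995, -0.0], [0.0, 0.0, -1.0]]
contact_force: [0.3, 0.1, -1.2]
grip_width: 60.0
```

Run:
```python
from m import *
plan(592,97.9,70,5.6)
z=snap('wrist','w11')
```

```text
tcp [592.3  96.4 163.3] yaw 5.5 grip 60.0 F [ 0.3  0.1 -1.2] t 26.95 -> trans [-0.003 -0.032  1.865] roll -0.013
```

View pics/w11.png

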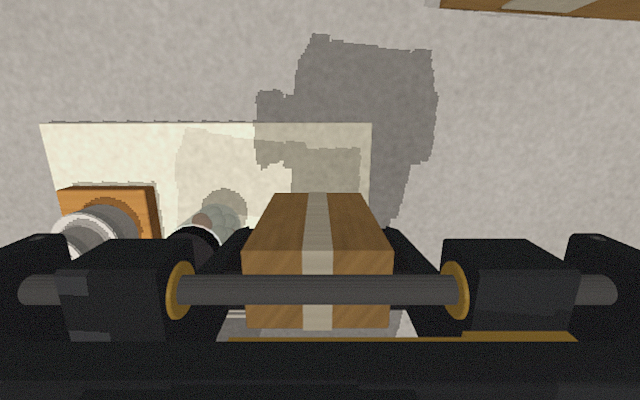

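Carton is upright, square to the board, with clear space below and the jar at (195,240) off to the side. Descend.

Request:
{"name": "jog_arm", "arguments": {"motion": [{"translation": [0,-0.03,0.4],"roll": 0,"jaw": 0.5},{"translation": [0,-0.03,1.0],"roll": 0,"jaw": 0.5},{"translation": [0,-0.03,1.5],"roll": 0,"jaw": 0.5},{"translation": [0,-0.03,1.85],"roll": 0,"jaw": 0.5},{"translation": [0,-0.03,1.95],"roll": 0,"jaw": 0.5},{"translation": [0,-0.03,1.95],"roll": 0,"jaw": 0.5},{"translation": [0,-0.03,1.95],"roll": 0,"jaw": 0.5},{"translation": [0,-0.03,1.95],"roll": 0,"jaw": 0.5},{"translation": [0,-0.03,1.95],"roll": 0,"jaw": 0.5},{"translation": [0,-0.03,1.95],"roll": 0,"jaw": 0.5}]}}

```text
clock: 28.25
ee_pos: [591.8, 99.3, 65.9]
tcp_rot: [[0.995, 0.098, 0.0], [0.098, -0.995, -0.0], [0.0, 0.0, -1.0]]
contact_force: [-0.0, 0.2, -1.0]
grip_width: 59.6
```

Run:
```python
from m import *
plan(592,97.9,56.3,5.6)
```

```text
tcp [591.8  99.3  65.9] yaw 5.6 grip 59.6 F [-0.   0.2 -1. ] t 28.25 -> trans [0.002 0.028 0.192] roll 0.001
```

Request:
{"name": "jog_arm", "arguments": {"motion": [{"translation": [0,0.02,0.1],"roll": 0,"jaw": 0.5},{"translation": [0,0.02,0.19],"roll": 0,"jaw": 0.5},{"translation": [0,0.02,0.19],"roll": 0,"jaw": 0.5},{"translation": [0,0.02,0.19],"roll": 0,"jaw": 0.95},{"translation": [0,0.02,0.19],"roll": 0,"jaw": 0.95},{"translation": [0,0.02,0.19],"roll": 0,"jaw": 0.95},{"translation": [0,0.02,-0.4],"roll": 0,"jaw": 0.95},{"translation": [0,0.02,-1.2],"roll": 0,"jaw": 0.95},{"translation": [0,0.02,-2.1],"roll": 0,"jaw": 0.95},{"translation": [-0.6,0.02,-3.0],"roll": 0,"jaw": 1}]}}

```text
clock: 29.5
ee_pos: [562.4, 95.2, 216.8]
tcp_rot: [[0.995, 0.097, 0.001], [0.097, -0.995, 0.0], [0.001, 0.0, -1.0]]
contact_force: [-0.4, 0.2, -0.2]
grip_width: 88.1
```

Run:
```python
from m import *
plan(440,190,215,5.6)
```

```text
tcp [562.4  95.2 216.8] yaw 5.6 grip 88.1 F [-0.4  0.2 -0.2] t 29.5 -> trans [-2.252 -2.126  0.035] roll -0.001
```

Request:
{"name": "jog_arm", "arguments": {"motion": [{"translation": [-0.4,-0.4,-0.2],"roll": 0,"jaw": 1},{"translation": [-0.9,-0.9,-0.4],"roll": 0,"jaw": 1},{"translation": [-1.5,-1.4,-0.4],"roll": 0,"jaw": 1},{"translation": [-2.0,-1.9,-0.4],"roll": 0,"jaw": 1},{"translation": [-2.25,-2.13,-0.4],"roll": 0,"jaw": 1},{"translation": [-2.25,-2.13,-0.4],"roll": 0,"jaw": 1},{"translation": [-2.25,-2.13,-0.4],"roll": 0,"jaw": 1},{"translation": [-2.25,-2.13,-0.4],"roll": 0,"jaw": 1},{"translation": [-2.25,-2.13,-0.4],"roll": 0,"jaw": 1},{"translation": [-2.25,-2.13,-0.4],"roll": 0,"jaw": 1}]}}

```text
clock: 30.75
ee_pos: [439.9, 190.1, 235.7]
tcp_rot: [[0.995, 0.097, -0.0], [0.097, -0.995, -0.0], [-0.0, 0.0, -1.0]]
contact_force: [-0.2, -0.1, 0.7]
grip_width: 88.1
```

```bash
python3 - <<'E'
from m import *
z=snap('wrist','w12'); t=snap('top','t2')
g=dict(sm=([522,310,94],94),jar=([534,201,92],92),ct=([592,98,102],102))
for n,zz in(('wrist',z),('top',t)):
    print(n); measure(zz,{k:(proj(zz,v[0])[0],v[1],6) for k,v in g.items()})
measure(t,dict(tape=((476,209),22,7)))
from numpy import argwhere
E
python3 -c "
import cv2;a=cv2.imread('pics/t2.png');cv2.imwrite('pics/t2c.png',cv2.resize(a[130:260,120:300],None,fx=4,fy=4,interpolation=2))"
```

```text
wrist
sm 1889 cen [520.9 308.6] circ [520.7 308.5] 23.1 rect [521.  308.7] [44.3 45.7] 0.7
jar 2116 cen [533.7 201.4] circ [533.8 201.4] 24.4 rect [533.5 201.5] [47.8 48. ] 5.5
ct 3263 cen [590.8  98.9] circ [590.6  99.1] 35.2 rect [591.   98.9] [37.1 61.4] 5.5
top
sm miss
jar 473 cen [530.7 198.6] circ [530.9 198.8] 24.9 rect [530.3 198.4] [48.2 46.5] 90.0
ct 553 cen [588.3  95.8] circ [587.5  95.8] 33.7 rect [588.5  95.9] [37.5 60.3] 5.5
tape 395 cen [ 475.  -376.1] circ [ 475.4 -375.8] 30.8 rect [ 475.2 -375.7] [61.3 56.5] 90.0
```

View pics/w12.png

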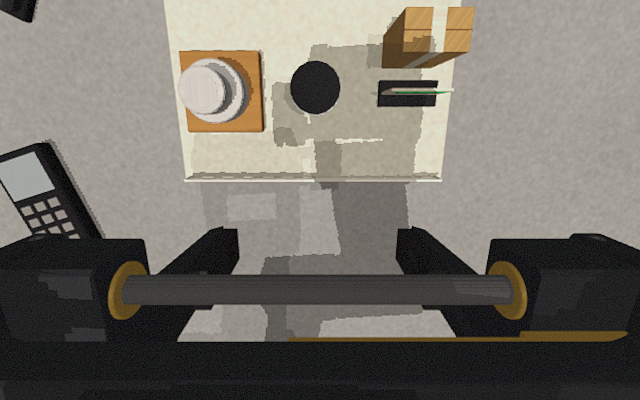

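View pics/t2c.png

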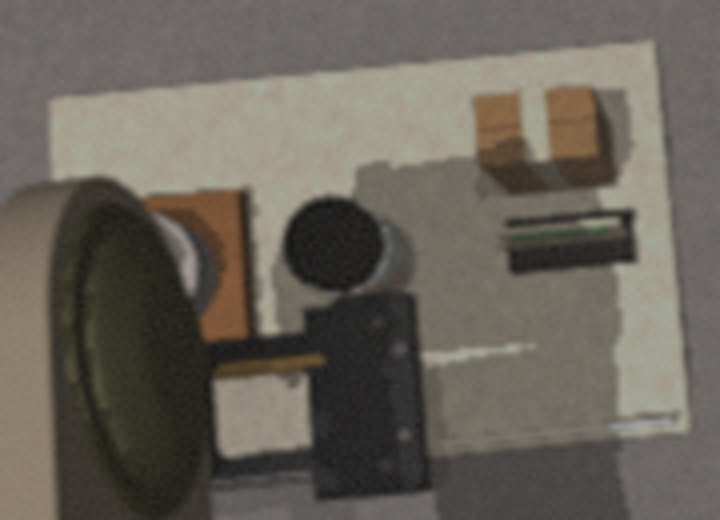

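View pics/t2.png

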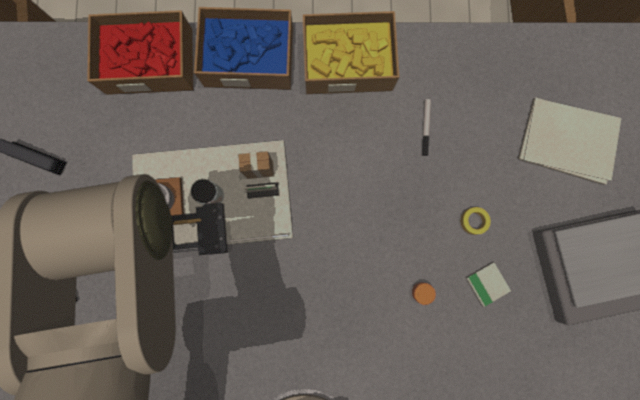

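The wrist view shows the stack at (210,88), jar (315,87), and carton (428,38) behind the card (410,92). In the top view the tape (476,221) and marker (427,127) are unmoved. All within tolerance, so I hand it in.

Run:
```python
from plant import order,telemetry
print(order.sign_off()); print(telemetry.observe()['clock'])
```

```text
the job is handed in; nothing more can be done
None
the job is handed in; nothing more can be done
```

The counter display is set up and handed in at about 31 s of robot time, out of 109 s allowed. Sign-off gave no verdict, so the figures below are my own last measurements.

| Check | Measured | Allowed |
|---|---|---|
| Large tin from plinth centre | 2–3 mm | 12 mm |
| Small tin from large tin's centre | 1–2 mm | 10 mm |
| Jar off the plinth–card line | under 2 mm | 15 mm |
| Jar to plinth and jar to card | about 109 mm each | 92–150 mm |
| Carton behind card | 46 mm | 30–80 mm |
| Carton sideways from card | 1–2 mm | 15 mm |
| Carton squareness to board | about 0.1° | 0.25 rad (14°) |

All four goods looked upright in the last wrist picture, and the gripper was open and clear of everything. The tape roll measured within 1 mm of its start in the top view. The marker showed at the same pixels as before.

- **Cameras that disagreed:** the scene camera read about 11 mm further out in x than the top camera. The wrist camera was within 3 mm of the top camera and the grasps confirmed it, so I ignored the scene camera.
- **Check that failed:** the final top view could not measure the small tin because the arm was in the way. Only the wrist camera confirmed the stack.

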